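# Feel for the release notch and open the laser enclosure

### The job

Open the laser enclosure by its hidden release: starting at one end of its front rail, run a fingertip lightly along the rail until you find the finger notch, then press down the catch inside it. Let the spring hinges raise the lid to its stop without forcing it by hand, and take the hand away, leaving the things standing about untouched.

Things in the scene. Friction and masses are not known exactly. Their poses are not given: they have to be found in the camera images.
- enclosure: Low grey laser enclosure bolted to the table, 288 deep (x) by 380 wide (y) by 100 mm high. Origin on the table under the middle of its front rail; x points from the rail across the lid to the hinges, y along the rail, z up. Behind the rail, from x = 21 mm, lies the shut grey lid with an amber window, its top 3 mm below the rail's top.
- rail (a point): Middle of the top face of the front rail, axes as the enclosure's. The rail is aluminium, 380 long (y -190 to 190), 40 deep (x -20 to 20), flat on top. In it is one finger notch, 54 mm long in y, open at the top and towards the robot, 34 deep in x (-20 to 14). The notch's middle lies anywhere from y = -53 to 53 mm and is not reported: feel (or look) for it.
- catch (a joint): The catch in the notch: a steel rocker plate 48 (y) by 30 mm (rail x -18 to 12), top 14 mm below the rail's top, hinged at its far side (x = 19). Press it near its middle or nearer the robot: about 5 N at the middle, which sinks 5 mm. 0 = up at rest, about 0.15 rad frees the lid, 0.24 = fully down; it springs back when let go.
- lid (a joint): The lid, hinged along its far side, 247 mm from hinge to front edge. 0 = shut and latched, 0.70 rad = open at its stop. Once freed by the catch, its spring hinges raise it to the stop in 3 to 5 s with 1 to 2 N at the front edge and keep it there; a hand still reaching over the lid is in its way.
- lens_post: Bystander: lens in a round black mount on a steel post, 76 mm high, foot 32 mm across; origin under its foot.
- screw_jar: Bystander: glass jar with a steel cap, 48 mm across, 50 mm high; origin under its foot.
- driver: Bystander: screwdriver with a black handle, 170 mm long, lying; origin under its middle.
- sensor_puck: Bystander: black round sensor head, 48 mm across, 21 mm high; origin under its middle.

How it is judged:
On the way, in this order (a step that is already met when the one before it is completed fails the run):
1. a fingertip touches the front rail near one end (within 65 mm of it), the catch not yet pressed (contact force between the fingers and enclosure above 0.3 N and value of joint catch below 0.05 rad and value of joint lid below 0.03 rad and x of the grasp point in the frame of rail below 0.06 m and (y of the grasp point in the frame of rail above 0.125 m or y of the grasp point in the frame of rail below -0.125 m)), for 0.05 s.
2. it is run along the rail towards the middle, still touching (90 to 115 mm from the middle) (contact force between the fingers and enclosure above 0.3 N and value of joint catch below 0.05 rad and value of joint lid below 0.03 rad and x of the grasp point in the frame of rail below 0.06 m and (y of the grasp point in the frame of rail between 0.09 and 0.115 m or y of the grasp point in the frame of rail between -0.115 and -0.09 m)), for 0.05 s.
3. the catch in the notch is pressed down (value of joint catch above 0.1 rad), for 0.02 s.
At the end, for the whole second after the job is handed in: The lid stands open (over 0.6 rad of its 0.70) and still, the catch is let go (under 0.05 rad), and the four bystanders are within 15 mm of where they stood (value of joint lid above 0.6 rad and velocity of joint lid between -0.05 and 0.05 rad/s and value of joint catch below 0.05 rad and distance of each of lens_post, screw_jar, driver, sensor_puck from where it was at the start of the episode below 0.015 m); the robot touches nothing.
It fails at once if a bystander is moved, lifted or knocked over (15 mm) (distance of any of lens_post, screw_jar, driver, sensor_puck from where it was at the start of the episode above 0.015 m).
It fails at once if the lid is forced, pinched or pried with the fingers (over 15 N) (contact force between the fingers and lid above 15 N).
It fails at once if the enclosure is pressed hard instead of lightly (over 50 N) (contact force between the fingers and enclosure above 50 N).
It also fails if it takes over 64 s, if anything falls off the work surface, if the arm or the gripper's body presses on something with over 40 N, if the wrist force passes 120 N, or if a joint passes its speed limit or range.

### The arm

A 6-joint arm with a two-finger parallel gripper is mounted at the origin on the work surface. World frame = base frame: x ahead of the robot, y to its left, z up, the work surface at z = 0. Lengths are in m, angles in rad, forces in N, time in s.
With the tool pointing down it reaches from about 0.35 to 0.975 m from the base axis. Payload 4.9 kg.
Tool frame: the origin (TCP) lies midway between the tips of the shut fingers; the grasp point (between the pads) lies 19 mm behind it; x points along the fingers, z is the direction in which the jaws open and shut, and the axes are right-handed (so a half turn about x gives the same grasp; the last joint's range is limited). The gripper opens to 85 mm and grips with 20 to 120 N. Pads are 22 mm wide; open, the fingers measure 114 mm over their backs; the gripper's body (76 mm by 85 mm) begins 54 mm behind the grasp point. The pads swing forward as they close: fully open they stand 13 mm farther back than shut.
Start: joints at [-1.337, 0.053, 1.613, -0, 1.476, -0.119], TCP at [0.216, -0.586, 0.207] pointing down, gripper open.
Joint ranges: [-3.01, 3.01], [-1.01, 2.22], [0.06, 2.58], [-1.02, 4.17], [0.09, 2.62], [-3.14, 3.14]. Speed limits (rad/s): [2.57, 2.57, 3.14, 3.14, 3.14, 3.14].

### API

Orientations are given as a unit quaternion [w, x, y, z].
In Python, from rig import ctrl gives the robot as it stands.
- The arm moves only by the tool carry_out, never from a script. Its arguments are lists of equal length, an entry for each row: "angular": the turn, a rotation vector about the tool's x, y, z in rad, a list of three; "xyz": the shift along the tool's x, y, z in m, a list of three; "jaw": the opening, from 0 (shut) to 1 (fully open). In form: {"angular": [[ax, ay, az], ...], "xyz": [[x, y, z], ...], "jaw": [jaw, ...]}. A call has 1 to 8 rows; each row shifts and turns the commanded pose from where the row before left it, along the tool's axes as they then stand; what a row does not reach is not made up. A row lasts 1/10 s, in which the tool goes at most 50 mm and 8.59 degrees, less where a joint would pass 70% of its speed; a pose out of reach is approached as far as the arm can. A call is refused whole if a number of a shift passes 0.05 or a number of a turn 0.15, either way. A call with a gripper value outside its range is refused whole. The fingers move at their own pace and stop on an object; "squeeze" is the grip in N (left out, the last holds). Time passes only in rows, so rows that do not move let the fingers close. It gives the time, the measured TCP pose, the force and the opening at its end, in the units of the state.
- ctrl.state(): the state, without advancing time (a new reading comes with each control period).
- ctrl.get_image(name): name is "side" or "top"; returns a dict with "pixels" (480x640x3 uint8, blue, green, red), "fx", "fy", "cx", "cy" (pixels), "distortion" ([k1, k2, p1, p2, k3] as OpenCV has them; the pictures are not rectified), "rvec" (rotation vector, rad) and "tvec" (3), from world to camera coordinates, as OpenCV has them. Camera axes: x right, y down, z forward; pixel columns grow to the right and rows downward; lengths in m; the calibration is good to about 2 mm. A picture is of the moment at which its call begins. There is no depth.
- ctrl.finish_job(): hands the job in, once; it reports no verdict.
Trained networks look in a picture, given as the dict that the camera call returned (one of the last four; its "shot" number tells which), for a name from the list of things; names that differ only in an ending like _2 or _b are one class to them, and where a whole thing is asked for, a point or a joint stands for the part that bears it (a point fixed in the world has none). Each returns a list of dicts, best first, with "conf" (0 to 1); they miss things now and then, are a little off and sometimes report something else, mostly with a low value. They report only what shows in the picture. A call takes as long as a camera call.
- ctrl.find_in(thing, picture): "xy" ([column, row] in pixels, amid what is visible of it).
The state is a dict: "time_s": time; "q": joint angles; "joint_vel": joint speeds; "joint_torque": joint torques, N m; "tcp_pos": TCP position; "ee_rot": TCP orientation; "ft_force": force on the tool from outside, world axes, zero at the start; "moment": the same for the moment, N m; "gripper_width": opening from 0.0 (shut) to 1.0 (fully open).
Only numpy, scipy, OpenCV 4.12 (cv2) and the standard library are available. Lean on these libraries where they do the work, as an engineer would, in place of code of your own. Each camera call takes 0.05 s, during which the arm holds its last target.

## Working session

There is one attempt and no reset: what is moved stays moved. The work goes in short steps, Python scripts to look and compute and a tool call to move; the robot and the scene stay as the last step left them, time stands still between calls to the robot, and variables do not carry over. Pictures are saved under pics/ and viewed, and the job is handed in when it is done.

Besides the shell and the picture viewer there is one more tool, called after "Emit:" by a JSON object that holds its "name" and its "arguments", one argument or row to a line. carry_out: Moves the arm, as the interface text tells. Its arguments: {"type":"object","properties":{"angular":{"type":"array"},"xyz":{"type":"array"},"jaw":{"type":"array"},"squeeze":{"type":"number"}},"required":["angular","xyz","jaw"]}

```bash
mkdir -p pics; ls; python3 - <<'E'
from rig import ctrl
import cv2
s=ctrl.state(); print({k:(v if k in('time_s','tcp_pos','ee_rot','ft_force','gripper_width') else '') for k,v in s.items()})
for n in('top','side'):
    p=ctrl.get_image(n); cv2.imwrite(f'pics/{n}0.png',p['pixels'])
    print(n,p['fx'],p['cx'],p['cy'],p['distortion'],p['rvec'],p['tvec'])
    for t in['enclosure','rail','catch','lid','lens_post','screw_jar','driver','sensor_puck']:
        print(t,[(r['xy'],r['conf']) for r in ctrl.find_in(t,p)][:2])
E
```

```text
pics
{'time_s': 0.0, 'q': '', 'joint_vel': '', 'joint_torque': '', 'tcp_pos': array([ 0.21579207, -0.58584125,  0.20524182]), 'ee_rot': array([ 0.57942483,  0.40499862,  0.5805378 , -0.40400353]), 'ft_force': array([ 0.39839963, -0.01238923, -0.14781557]), 'moment': '', 'gripper_width': 1.001672775343807}
top 502.4791315958856 328.630235577518 232.5169050651866 [-0.10175219  0.          0.          0.          0.        ] [ 2.11914769 -2.14157923  0.20106668] [0.04975144 0.60868461 0.87952608]
enclosure [([326.9, 222.5], 0.6)]
rail [([470.2, 283.8], 0.72), ([330.6, 220.5], 0.65)]
catch [([328.9, 296.7], 0.86)]
lid [([326.6, 217.3], 0.88), ([364.6, 344.8], 0.58)]
lens_post [([183.3, 217.1], 0.88)]
screw_jar [([222.9, 325.5], 0.86), ([367.1, 346.0], 0.29)]
driver [([468.6, 283.9], 0.89)]
sensor_puck [([365.7, 345.2], 0.57), ([324.9, 293.8], 0.47)]
side 529.448508008113 316.6733018559686 239.62614710766567 [0.01911785 0.         0.         0.         0.        ] [ 0.224133   -2.63097906  1.51278388] [0.60743499 0.10530389 1.03666732]
enclosure [([303.9, 273.3], 0.96)]
rail [([306.2, 270.5], 0.76)]
catch []
lid [([300.6, 246.9], 0.57)]
lens_post [([262.9, 360.0], 0.86)]
screw_jar [([397.4, 337.1], 0.66)]
driver []
sensor_puck [([417.3, 269.8], 0.77)]
```

View pics/top0.png

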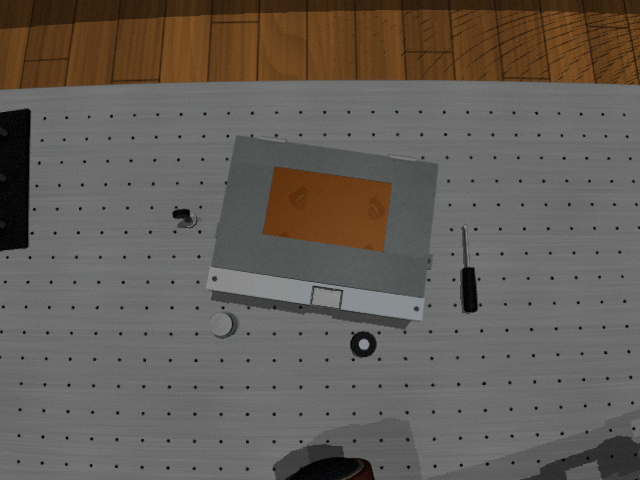

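View pics/side0.png

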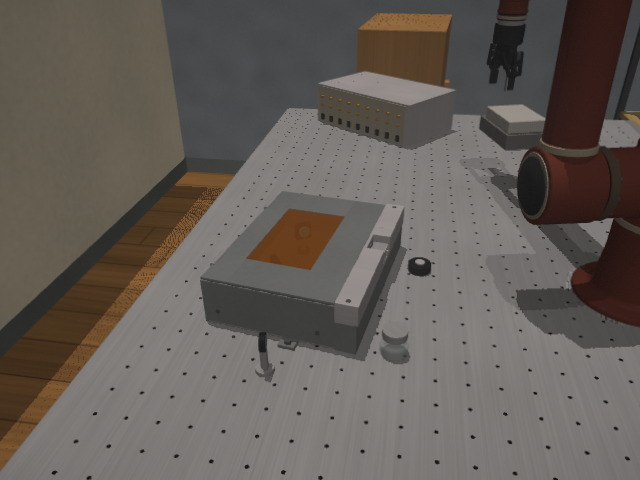

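Top view: the rail runs from (206,290) to (422,320), with the notch at about (327,297). The jar is at (222,325) and the puck at (364,345), both close in front of the rail. Next I fit the enclosure pose.

```bash
cat > h.py <<'E'
from rig import ctrl
import cv2, numpy as np
def ray(p,uv,z):
    K=np.array([[p['fx'],0,p['cx']],[0,p['fy'],p['cy']],[0,0,1]])
    n=cv2.undistortPoints(np.array([[uv]],float),K,np.array(p['distortion']))[0,0]
    R=cv2.Rodrigues(np.array(p['rvec']))[0]; t=np.array(p['tvec']).ravel()
    c=-R.T@t; d=R.T@np.array([n[0],n[1],1]); return c+d*(z-c[2])/d[2]
def proj(p,P):
    K=np.array([[p['fx'],0,p['cx']],[0,p['fy'],p['cy']],[0,0,1]])
    return cv2.projectPoints(np.array(P,float),np.array(p['rvec']),np.array(p['tvec']),K,np.array(p['distortion']))[0][:,0]
E
python3 - <<'E'
from h import *
p=ctrl.get_image('top'); im=p['pixels']
cv2.imwrite('pics/crop.png',cv2.resize(im[250:360,195:440],None,fx=3.2,fy=3.2,interpolation=cv2.INTER_CUBIC))
for n,uv in dict(fl=(206.5,290),fr=(421.5,320.5),bl=(211,268),br=(426,298),hl=(237,136),hr=(438,164)).items(): print(n,ray(p,uv,.1).round(4))
for n,uv,z in(('jar',(222.9,325.5),.05),('puck',(364,345),.021),('drv',(468.6,284),.015),('lens',(183,215),.06)): print(n,ray(p,uv,z).round(4))
s=ctrl.get_image('side'); 
cv2.imwrite('pics/crops.png',cv2.resize(s['pixels'][190:370,200:440],None,fx=3.2,fy=3.2,interpolation=cv2.INTER_CUBIC))
E
```

```text
fl [0.5013 0.2576 0.1   ]
fr [ 0.4449 -0.1149  0.1   ]
bl [0.5397 0.2507 0.1   ]
br [ 0.4835 -0.1243  0.1   ]
hl [0.7836 0.2107 0.1   ]
hr [ 0.7264 -0.1577  0.1   ]
jar [0.4399 0.2377 0.05  ]
puck [ 0.4016 -0.0205  0.021 ]
drv [ 0.513  -0.2254  0.015 ]
lens [0.6443 0.3159 0.06  ]
```

View pics/crop.png

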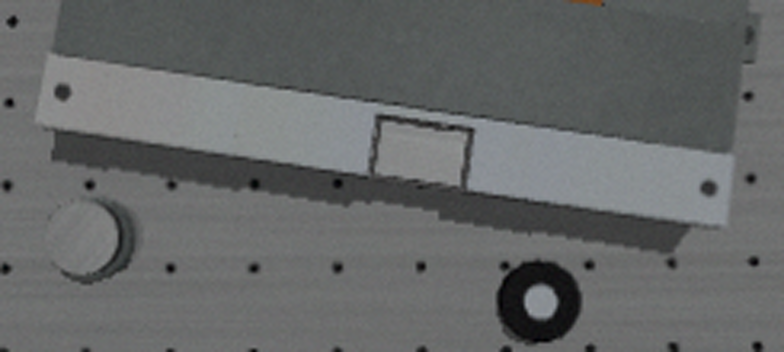

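View pics/crops.png

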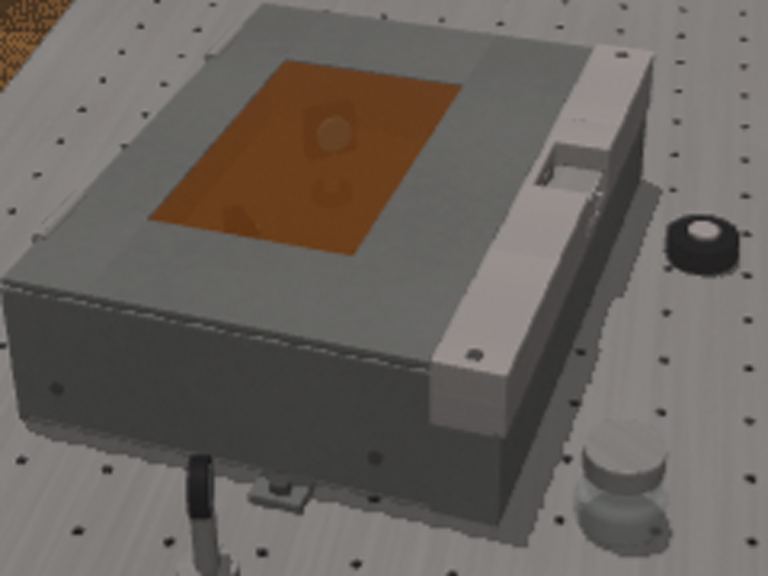

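```bash
cat >> h.py <<'E'
def W(o,P):
    c,s=np.cos(o[2]),np.sin(o[2]); P=np.array(P,float); return np.c_[o[0]+c*P[:,0]-s*P[:,1],o[1]+s*P[:,0]+c*P[:,1],P[:,2]]
def inv(o,P):
    c,s=np.cos(o[2]),np.sin(o[2]); d=np.array(P)[:2]-o[:2]; return np.array([c*d[0]+s*d[1],-s*d[0]+c*d[1]])
E
python3 - <<'E'
from h import *
from scipy.optimize import least_squares
p=ctrl.get_image('top'); s=ctrl.get_image('side')
M=[(-.02,.19,.1),(-.02,-.19,.1),(.02,.19,.1),(.02,-.19,.1)]
uv=np.array([[36,124],[727,226],[48,53],[734,153]])/3.2+[195,250]
uvs=np.array([[508,377],[655,50],[430,362],[594,44]])/3.2+[200,190]
f1=lambda o:(proj(p,W(o,M))-uv).ravel()
f2=lambda o:(proj(s,W(o,M))-uvs).ravel()
for f in(f1,f2,lambda o:np.r_[f1(o),f2(o)]):
    r=least_squares(f,[.49,.07,-.15],loss='soft_l1'); print(r.x.round(4),f(r.x).round(1))
o=r.x
for a in((378,116),(473,128),(370,175),(464,187)): print('notch',inv(o,ray(p,np.array(a)/3.2+[195,250],.1)).round(4))
for a in((556,144),(608,152)): print('notch side far',inv(o,ray(s,np.array(a)/3.2+[200,190],.1)).round(4))
print(inv(o,(.44,.238)),inv(o,(.4016,-.0205)))
E
```

```text
[ 0.4936  0.0683 -0.1551] [-0.5  0.1  0.1  0.1 -0.2 -0.2  0.6 -0.1]
[ 0.492   0.0692 -0.155 ] [-0.2 -0.1 -0.6  0.5  0.2 -0.1  0.5 -0.1]
[ 0.4929  0.0685 -0.1542] [-0.7  0.6  0.1  0.4 -0.3  0.3  0.5  0.2 -0.6 -0.4 -1.   0.3 -0.2 -0.4
 -0.  -0.3]
notch [0.0128 0.0053]
notch [ 0.0138 -0.0467]
notch [-0.0193  0.0049]
notch [-0.0184 -0.0463]
notch side far [ 0.0116 -0.0452]
notch side far [-0.021  -0.0453]
[-0.07831102  0.1593843 ] [-0.07655629 -0.1019464 ]
```

```bash
cat >> h.py <<'E'
from scipy.spatial.transform import Rotation as Ro
O=np.array([.493,.0685,-.154]); T=.45
def now():
    s=ctrl.state(); q=s['ee_rot']; return s,Ro.from_quat([q[1],q[2],q[3],q[0]])
def rep():
    s,R=now(); l=inv(O,s['tcp_pos']); g=s['tcp_pos']-.019*R.as_matrix()[:,0]
    print('t',round(s['time_s'],2),'rail',l.round(4),'z',round(s['tcp_pos'][2],4),'gpy',inv(O,g).round(4),'F',np.round(s['ft_force'],2),'jaw',round(s['gripper_width'],2))
def des():
    c,s=np.cos(O[2]),np.sin(O[2]); ex=np.array([c,s,0]); ey=np.array([-s,c,0]); z=np.array([0,0,1.])
    tx=np.sin(T)*ex-np.cos(T)*z
    out=[]
    for tz in(ey,-ey,np.cross(tx,ey),-np.cross(tx,ey)): out.append(Ro.from_matrix(np.c_[tx,np.cross(tz,tx),tz]))
    return out
def to(x,y,z):  # rail-frame tcp target -> shift in tool axes
    s,R=now(); P=W(O,[(x,y,z)])[0]; return R.inv().apply(P-s['tcp_pos'])
E
python3 - <<'E'
from h import *
rep(); s,R=now(); print(R.as_matrix().round(3), s['q'].round(3) if hasattr(s['q'],'round') else s['q'])
for D in des(): print((R.inv()*D).as_rotvec().round(3))
print(W(O,[(-.002,-.16,.14)]), to(-.002,-.16,.16))
E
```

```text
t 1.1 rail [-0.1733 -0.6897] z 0.2065 gpy [-0.1733 -0.6897] F [0.3  0.42 0.04] jaw 1.0
[[-0.     0.938  0.346]
 [ 0.     0.346 -0.938]
 [-1.    -0.    -0.   ]] [-1.337  0.053  1.613 -0.     1.476 -0.119]
[-2.577 -0.59  -0.153]
[ 0.498 -0.114  0.44 ]
[-1.045 -0.407  0.239]
[2.037 0.274 0.466]
[[ 0.46648095 -0.08929968  0.14      ]] [ 0.04650338  0.40690099 -0.3799824 ]
```

Emit:
{"name": "carry_out", "arguments": {
  "angular": [
    [0, 0, 0],
    [0, 0, 0],
    [0, 0, 0],
    [0, 0, 0],
    [0, 0, 0],
    [0, 0, 0],
    [0, 0, 0],
    [0, 0, 0]
  ],
  "xyz": [
    [0, 0.033, -0.031],
    [0, 0.033, -0.031],
    [0, 0.033, -0.031],
    [0, 0.033, -0.031],
    [0, 0.033, -0.031],
    [0, 0.033, -0.031],
    [0, 0.033, -0.031],
    [0, 0.033, -0.031]
  ],
  "jaw": [0, 0, 0, 0, 0, 0, 0, 0],
  "squeeze": 20
}}

```text
time_s: 1.9
tcp_pos: [0.3785, -0.2609, 0.2068]
ee_rot: [0.58, 0.405, 0.58, -0.405]
ft_force: [0.9, -0.0, 0.9]
gripper_width: 0.001
```

Emit:
{"name": "carry_out", "arguments": {
  "angular": [
    [0.1, -0.023, 0.088],
    [0.1, -0.023, 0.088],
    [0.1, -0.023, 0.088],
    [0.1, -0.023, 0.088],
    [0.1, -0.023, 0.088],
    [0, 0, 0],
    [0, 0, 0]
  ],
  "xyz": [
    [0, 0, 0],
    [0, 0, 0],
    [0, 0, 0],
    [0, 0, 0],
    [0, 0, 0],
    [0, 0, 0],
    [0, 0, 0]
  ],
  "jaw": [0, 0, 0, 0, 0, 0, 0]
}}

```text
time_s: 2.6
tcp_pos: [0.3778, -0.2627, 0.2068]
ee_rot: [0.568, 0.625, 0.328, -0.422]
ft_force: [-0.3, -1.1, -0.0]
gripper_width: 0.001
```

```bash
python3 - <<'E'
from h import *
rep(); s,R=now(); print((R.inv()*des()[1]).as_rotvec().round(3),to(-.002,-.165,.15).round(4),to(-.002,-.165,.125).round(4),s['q'])
E
```

```text
t 2.6 rail [-0.0631 -0.345 ] z 0.2068 gpy [-0.0713 -0.3449] F [-0.28 -1.08 -0.03] jaw 0.0
[0.    0.002 0.001] [ 0.0773  0.0304 -0.1801] [ 0.0998  0.0195 -0.1802] [-0.99041727 -0.69731662  2.24887877  0.34032534  1.29205623  0.68980015]
```

Emit:
{"name": "carry_out", "arguments": {
  "angular": [
    [0, 0, 0],
    [0, 0, 0],
    [0, 0, 0],
    [0, 0, 0],
    [0, 0, 0],
    [0, 0, 0],
    [0, 0, 0],
    [0, 0, 0]
  ],
  "xyz": [
    [0.0155, 0.006, -0.036],
    [0.0155, 0.006, -0.036],
    [0.0155, 0.006, -0.036],
    [0.0155, 0.006, -0.036],
    [0.0155, 0.006, -0.036],
    [0.0115, -0.0055, 0],
    [0.0115, -0.0055, 0],
    [0, 0, 0]
  ],
  "jaw": [0, 0, 0, 0, 0, 0, 0, 0]
}}

```text
time_s: 3.4
tcp_pos: [0.4649, -0.0943, 0.1216]
ee_rot: [0.567, 0.626, 0.33, -0.423]
ft_force: [1.0, 0.2, -0.3]
gripper_width: -0.004
```

```bash
python3 - <<'E'
from h import *
rep(); s,R=now(); print(to(-.002,-.165,.11).round(4), R.inv().apply([0,0,-.001]))
p=ctrl.get_image('side'); cv2.imwrite('pics/s1.png',p['pixels'])
E
```

```text
t 3.4 rail [-0.0028 -0.1651] z 0.1216 gpy [-0.011  -0.1651] F [ 1.01  0.17 -0.28] jaw -0.0
[ 0.0108 -0.0042 -0.0001] [ 9.02613380e-04 -4.30452181e-04 -7.88537802e-08]
```

View pics/s1.png

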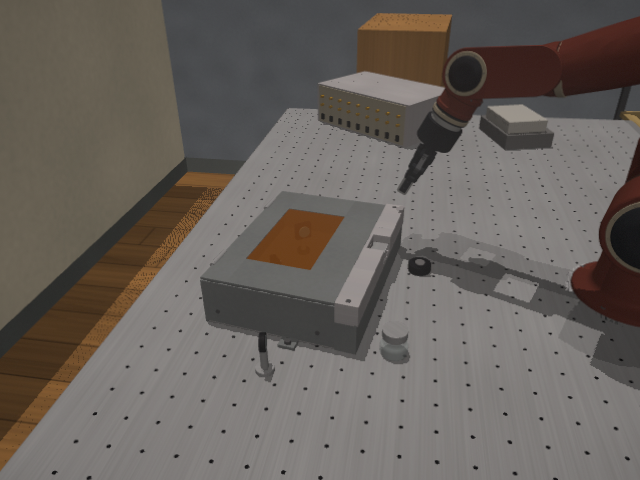

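The fingertip at (403,190) hovers above the rail's near-driver end, leaning back towards the robot. Now I lower it gently.

Emit:
{"name": "carry_out", "arguments": {
  "angular": [
    [0, 0, 0],
    [0, 0, 0],
    [0, 0, 0],
    [0, 0, 0],
    [0, 0, 0],
    [0, 0, 0]
  ],
  "xyz": [
    [0.0045, -0.0021, 0],
    [0.0045, -0.0021, 0],
    [0.0018, -0.0009, 0],
    [0.0009, -0.0004, 0],
    [0.0009, -0.0004, 0],
    [0, 0, 0]
  ],
  "jaw": [0, 0, 0, 0, 0, 0]
}}

```text
time_s: 4.05
tcp_pos: [0.4662, -0.0943, 0.1103]
ee_rot: [0.568, 0.626, 0.328, -0.422]
ft_force: [-0.3, 0.6, 0.5]
gripper_width: -0.001
```

```bash
python3 -c "
from h import *
rep()"
```

```text
t 4.05 rail [-0.0015 -0.165 ] z 0.1103 gpy [-0.0098 -0.165 ] F [-0.32  0.6   0.54] jaw -0.0
```

Emit:
{"name": "carry_out", "arguments": {
  "angular": [
    [0, 0, 0],
    [0, 0, 0],
    [0, 0, 0]
  ],
  "xyz": [
    [0.0009, -0.0004, 0],
    [0.0009, -0.0004, 0],
    [0, 0, 0]
  ],
  "jaw": [0, 0, 0]
}}

```text
time_s: 4.35
tcp_pos: [0.4662, -0.0942, 0.1081]
ee_rot: [0.568, 0.626, 0.328, -0.422]
ft_force: [0.4, 0.1, 0.5]
gripper_width: 0.002
```

Emit:
{"name": "carry_out", "arguments": {
  "angular": [
    [0, 0, 0],
    [0, 0, 0]
  ],
  "xyz": [
    [0.0009, -0.0004, 0],
    [0, 0, 0]
  ],
  "jaw": [0, 0]
}}

```text
time_s: 4.55
tcp_pos: [0.4662, -0.0942, 0.1071]
ee_rot: [0.568, 0.626, 0.328, -0.422]
ft_force: [-0.2, 0.6, 0.1]
gripper_width: 0.001
```

Emit:
{"name": "carry_out", "arguments": {
  "angular": [
    [0, 0, 0],
    [0, 0, 0]
  ],
  "xyz": [
    [0.0009, -0.0004, 0],
    [0, 0, 0]
  ],
  "jaw": [0, 0]
}}

```text
time_s: 4.75
tcp_pos: [0.4663, -0.0942, 0.1062]
ee_rot: [0.568, 0.626, 0.328, -0.422]
ft_force: [0.2, 1.0, -0.9]
gripper_width: 0.0
```

Emit:
{"name": "carry_out", "arguments": {
  "angular": [
    [0, 0, 0],
    [0, 0, 0]
  ],
  "xyz": [
    [0.0009, -0.0004, 0],
    [0, 0, 0]
  ],
  "jaw": [0, 0]
}}

```text
time_s: 4.95
tcp_pos: [0.4663, -0.0942, 0.1051]
ee_rot: [0.568, 0.626, 0.328, -0.422]
ft_force: [1.3, 0.8, 0.4]
gripper_width: 0.001
```

Emit:
{"name": "carry_out", "arguments": {
  "angular": [
    [0, 0, 0],
    [0, 0, 0]
  ],
  "xyz": [
    [0.0009, -0.0004, 0],
    [0, 0, 0]
  ],
  "jaw": [0, 0]
}}

```text
time_s: 5.15
tcp_pos: [0.4663, -0.0943, 0.1042]
ee_rot: [0.568, 0.626, 0.328, -0.422]
ft_force: [0.2, -0.1, 0.3]
gripper_width: -0.0
```

Emit:
{"name": "carry_out", "arguments": {
  "angular": [
    [0, 0, 0],
    [0, 0, 0]
  ],
  "xyz": [
    [0.0009, -0.0004, 0],
    [0, 0, 0]
  ],
  "jaw": [0, 0]
}}

```text
time_s: 5.35
tcp_pos: [0.4663, -0.0942, 0.1032]
ee_rot: [0.568, 0.626, 0.328, -0.422]
ft_force: [0.1, 0.5, -0.4]
gripper_width: -0.001
```

Emit:
{"name": "carry_out", "arguments": {
  "angular": [
    [0, 0, 0],
    [0, 0, 0]
  ],
  "xyz": [
    [0.0005, -0.0002, 0],
    [0, 0, 0]
  ],
  "jaw": [0, 0]
}}

```text
time_s: 5.55
tcp_pos: [0.4664, -0.0943, 0.1027]
ee_rot: [0.568, 0.626, 0.328, -0.422]
ft_force: [0.6, -0.3, -0.9]
gripper_width: -0.001
```

Emit:
{"name": "carry_out", "arguments": {
  "angular": [
    [0, 0, 0],
    [0, 0, 0]
  ],
  "xyz": [
    [0.0005, -0.0002, 0],
    [0, 0, 0]
  ],
  "jaw": [0, 0]
}}

```text
time_s: 5.75
tcp_pos: [0.4665, -0.0943, 0.1022]
ee_rot: [0.568, 0.626, 0.328, -0.422]
ft_force: [1.0, -0.1, -1.4]
gripper_width: 0.005
```

Emit:
{"name": "carry_out", "arguments": {
  "angular": [
    [0, 0, 0],
    [0, 0, 0]
  ],
  "xyz": [
    [0.0005, -0.0002, 0],
    [0, 0, 0]
  ],
  "jaw": [0, 0]
}}

```text
time_s: 5.95
tcp_pos: [0.4665, -0.0943, 0.1017]
ee_rot: [0.568, 0.626, 0.328, -0.422]
ft_force: [-0.6, -0.4, -0.4]
gripper_width: 0.004
```

Emit:
{"name": "carry_out", "arguments": {
  "angular": [
    [0, 0, 0],
    [0, 0, 0]
  ],
  "xyz": [
    [0.0005, -0.0002, 0],
    [0, 0, 0]
  ],
  "jaw": [0, 0]
}}

```text
time_s: 6.15
tcp_pos: [0.4665, -0.0943, 0.1011]
ee_rot: [0.568, 0.626, 0.328, -0.422]
ft_force: [0.2, -1.0, 0.4]
gripper_width: -0.001
```

Emit:
{"name": "carry_out", "arguments": {
  "angular": [
    [0, 0, 0],
    [0, 0, 0]
  ],
  "xyz": [
    [0.0005, -0.0002, 0],
    [0, 0, 0]
  ],
  "jaw": [0, 0]
}}

```text
time_s: 6.35
tcp_pos: [0.4666, -0.0943, 0.1006]
ee_rot: [0.568, 0.626, 0.328, -0.422]
ft_force: [-0.6, 0.6, -0.6]
gripper_width: 0.001
```

Emit:
{"name": "carry_out", "arguments": {
  "angular": [
    [0, 0, 0],
    [0, 0, 0]
  ],
  "xyz": [
    [0.0005, -0.0002, 0],
    [0, 0, 0]
  ],
  "jaw": [0, 0]
}}

```text
time_s: 6.55
tcp_pos: [0.4666, -0.0943, 0.1001]
ee_rot: [0.568, 0.626, 0.328, -0.422]
ft_force: [0.1, 0.3, 1.0]
gripper_width: 0.003
```

Emit:
{"name": "carry_out", "arguments": {
  "angular": [
    [0, 0, 0],
    [0, 0, 0]
  ],
  "xyz": [
    [0.0005, -0.0002, 0],
    [0, 0, 0]
  ],
  "jaw": [0, 0]
}}

```text
time_s: 6.75
tcp_pos: [0.4666, -0.0943, 0.0995]
ee_rot: [0.568, 0.626, 0.328, -0.422]
ft_force: [-0.3, 0.6, 0.6]
gripper_width: -0.003
```

```bash
python3 - <<'E'
from h import *
rep()
for n in('side','top'):
    p=ctrl.get_image(n); P=ctrl.state()['tcp_pos']; uv=proj(p,[P])[0]; print(n,uv)
    x,y=uv.astype(int); c=p['pixels'][max(0,y-50):y+50,x-70:x+70]
    cv2.imwrite(f'pics/{n}2.png',cv2.resize(c,None,fx=5,fy=5,interpolation=cv2.INTER_CUBIC))
E
```

```text
t 6.75 rail [-0.0011 -0.165 ] z 0.0995 gpy [-0.0094 -0.1649] F [-0.34  0.63  0.57] jaw -0.0
side [392.58786581 209.8576344 ]
top [409.18992998 308.04180152]
```

View pics/side2.png

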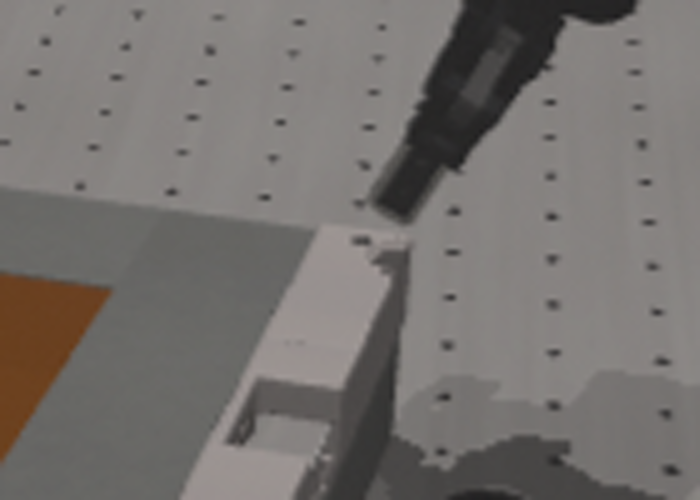

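View pics/top2.png

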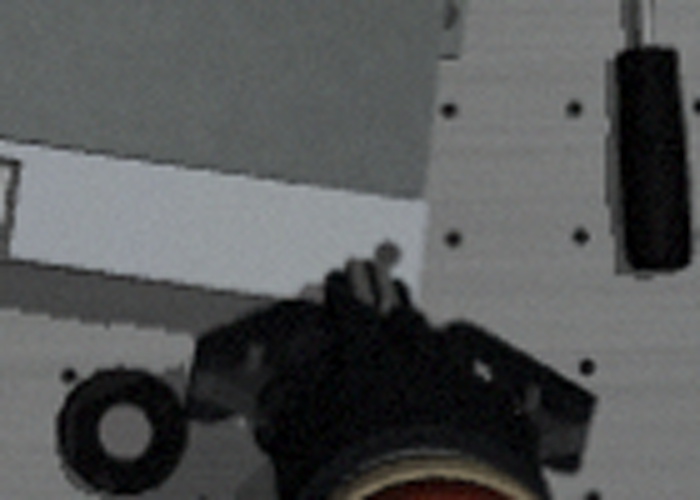

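```bash
python3 - <<'E'
from h import *
from scipy.optimize import least_squares
p=ctrl.get_image('top'); s=ctrl.get_image('side'); st,R=now(); P=st['tcp_pos']
ut=np.array([370,265])/5+[409-70,308-50]; us=np.array([393,210])/5+[392-70,209-50]
f=lambda X:np.r_[proj(p,[X])[0]-ut,proj(s,[X])[0]-us]
r=least_squares(f,P); print(P,r.x,r.fun,R.inv().apply(r.x-P),inv(O,r.x))
E
```

```text
[ 0.46668701 -0.09433456  0.09961082] [ 0.45716636 -0.09706497  0.1207499 ] [ 0.05195668  2.27317868 -2.85255762 -0.26254772] [-0.02293892  0.00110668  0.00418808] [-0.01001322 -0.16910217]
```

The picture shows the tip at crop (393,205) in the side view, still above the rail. It looks about 20 mm behind the reported TCP along the tool. I'll shift forward 10 mm and keep lowering in small steps.

Emit:
{"name": "carry_out", "arguments": {
  "angular": [
    [0, 0, 0],
    [0, 0, 0],
    [0, 0, 0],
    [0, 0, 0]
  ],
  "xyz": [
    [0.0044, 0.009, 0],
    [0.0018, -0.0008, 0],
    [0.0018, -0.0008, 0],
    [0, 0, 0]
  ],
  "jaw": [0, 0, 0, 0]
}}

```text
time_s: 7.35
tcp_pos: [0.4761, -0.0957, 0.0948]
ee_rot: [0.568, 0.626, 0.328, -0.422]
ft_force: [0.4, 0.5, 0.2]
gripper_width: -0.001
```

Emit:
{"name": "carry_out", "arguments": {
  "angular": [
    [0, 0, 0],
    [0, 0, 0],
    [0, 0, 0],
    [0, 0, 0]
  ],
  "xyz": [
    [0.0009, -0.0004, 0],
    [0.0009, -0.0004, 0],
    [0.0009, -0.0004, 0],
    [0, 0, 0]
  ],
  "jaw": [0, 0, 0, 0]
}}

```text
time_s: 7.75
tcp_pos: [0.4766, -0.0959, 0.0925]
ee_rot: [0.568, 0.626, 0.328, -0.422]
ft_force: [-0.0, 0.8, 0.6]
gripper_width: -0.001
```

Emit:
{"name": "carry_out", "arguments": {
  "angular": [
    [0, 0, 0],
    [0, 0, 0],
    [0, 0, 0]
  ],
  "xyz": [
    [0.0009, -0.0004, 0],
    [0.0009, -0.0004, 0],
    [0, 0, 0]
  ],
  "jaw": [0, 0, 0]
}}

```text
time_s: 8.05
tcp_pos: [0.4767, -0.0959, 0.0905]
ee_rot: [0.568, 0.626, 0.328, -0.422]
ft_force: [0.1, -0.0, -0.3]
gripper_width: 0.004
```

Emit:
{"name": "carry_out", "arguments": {
  "angular": [
    [0, 0, 0],
    [0, 0, 0],
    [0, 0, 0]
  ],
  "xyz": [
    [0.0009, -0.0004, 0],
    [0.0009, -0.0004, 0],
    [0, 0, 0]
  ],
  "jaw": [0, 0, 0]
}}

```text
time_s: 8.35
tcp_pos: [0.4768, -0.0959, 0.0885]
ee_rot: [0.568, 0.626, 0.328, -0.422]
ft_force: [0.1, 0.4, 0.2]
gripper_width: 0.002
```

```bash
python3 - <<'E'
from h import *
rep()
for n in('side','top'):
    p=ctrl.get_image(n); P=ctrl.state()['tcp_pos']; uv=proj(p,[P])[0]; print(n,uv)
    x,y=uv.astype(int); c=p['pixels'][max(0,y-50):y+50,x-70:x+70]
    cv2.imwrite(f'pics/{n}3.png',cv2.resize(c,None,fx=5,fy=5,interpolation=cv2.INTER_CUBIC))
E
```

```text
t 8.35 rail [ 0.0092 -0.165 ] z 0.0885 gpy [ 0.001  -0.1649] F [0.09 0.4  0.24] jaw 0.0
side [387.60129901 213.73957343]
top [408.86447413 302.35947711]
```

View pics/side3.png

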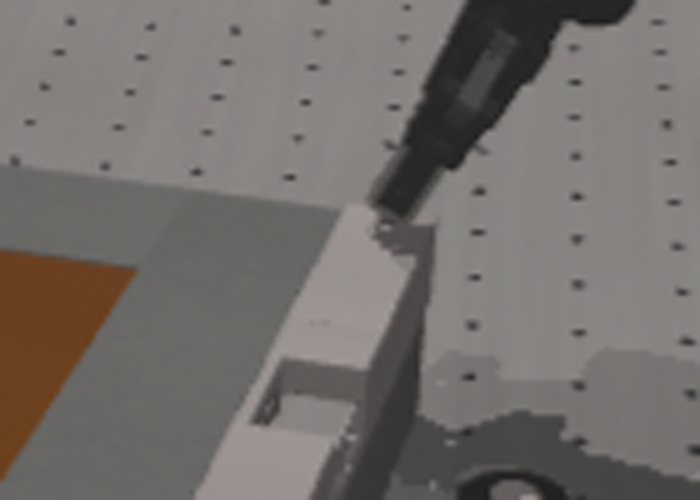

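View pics/top3.png

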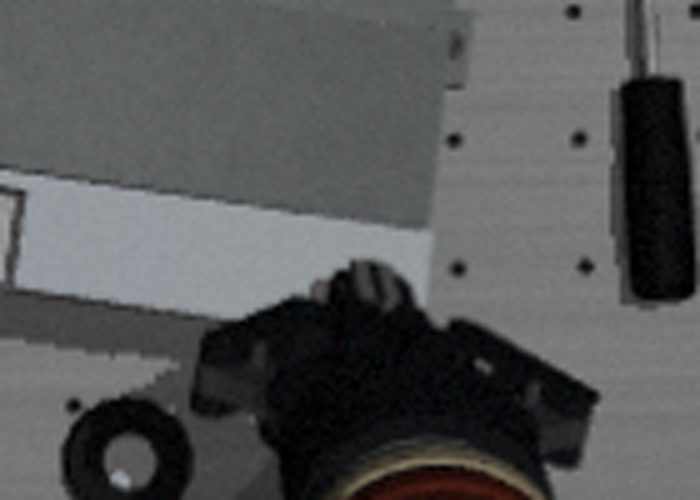

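The tip is still just above the rail and its shadow is closing on it. I keep lowering in small steps.

Emit:
{"name": "carry_out", "arguments": {
  "angular": [
    [0, 0, 0],
    [0, 0, 0],
    [0, 0, 0]
  ],
  "xyz": [
    [0.0005, -0.0002, 0],
    [0.0005, -0.0002, 0],
    [0, 0, 0]
  ],
  "jaw": [0, 0, 0]
}}

```text
time_s: 8.75
tcp_pos: [0.4769, -0.0959, 0.0876]
ee_rot: [0.568, 0.626, 0.328, -0.422]
ft_force: [-0.0, -0.8, 0.4]
gripper_width: 0.002
```

Emit:
{"name": "carry_out", "arguments": {
  "angular": [
    [0, 0, 0],
    [0, 0, 0],
    [0, 0, 0]
  ],
  "xyz": [
    [0.0005, -0.0002, 0],
    [0.0005, -0.0002, 0],
    [0, 0, 0]
  ],
  "jaw": [0, 0, 0]
}}

```text
time_s: 9.05
tcp_pos: [0.477, -0.096, 0.0865]
ee_rot: [0.568, 0.626, 0.328, -0.422]
ft_force: [0.5, -0.1, -0.2]
gripper_width: 0.001
```

Emit:
{"name": "carry_out", "arguments": {
  "angular": [
    [0, 0, 0],
    [0, 0, 0],
    [0, 0, 0]
  ],
  "xyz": [
    [0.0005, -0.0002, 0],
    [0.0005, -0.0002, 0],
    [0, 0, 0]
  ],
  "jaw": [0, 0, 0]
}}

```text
time_s: 9.35
tcp_pos: [0.4771, -0.096, 0.0854]
ee_rot: [0.568, 0.626, 0.328, -0.422]
ft_force: [0.3, 0.0, 0.0]
gripper_width: -0.003
```

Emit:
{"name": "carry_out", "arguments": {
  "angular": [
    [0, 0, 0],
    [0, 0, 0],
    [0, 0, 0]
  ],
  "xyz": [
    [0.0005, -0.0002, 0],
    [0.0005, -0.0002, 0],
    [0, 0, 0]
  ],
  "jaw": [0, 0, 0]
}}

```text
time_s: 9.65
tcp_pos: [0.4771, -0.096, 0.0843]
ee_rot: [0.568, 0.626, 0.328, -0.422]
ft_force: [0.4, -0.4, 0.9]
gripper_width: -0.002
```

Emit:
{"name": "carry_out", "arguments": {
  "angular": [
    [0, 0, 0],
    [0, 0, 0],
    [0, 0, 0]
  ],
  "xyz": [
    [0.0005, -0.0002, 0],
    [0.0005, -0.0002, 0],
    [0, 0, 0]
  ],
  "jaw": [0, 0, 0]
}}

```text
time_s: 9.95
tcp_pos: [0.4772, -0.096, 0.0832]
ee_rot: [0.568, 0.626, 0.328, -0.422]
ft_force: [0.6, -0.4, -0.4]
gripper_width: 0.001
```

Emit:
{"name": "carry_out", "arguments": {
  "angular": [
    [0, 0, 0],
    [0, 0, 0],
    [0, 0, 0]
  ],
  "xyz": [
    [0.0005, -0.0002, 0],
    [0.0005, -0.0002, 0],
    [0, 0, 0]
  ],
  "jaw": [0, 0, 0]
}}

```text
time_s: 10.25
tcp_pos: [0.4773, -0.096, 0.0822]
ee_rot: [0.568, 0.626, 0.328, -0.422]
ft_force: [-0.6, -0.9, -0.5]
gripper_width: 0.002
```

Emit:
{"name": "carry_out", "arguments": {
  "angular": [
    [0, 0, 0],
    [0, 0, 0],
    [0, 0, 0]
  ],
  "xyz": [
    [0.0007, -0.0003, 0],
    [0.0007, -0.0003, 0],
    [0, 0, 0]
  ],
  "jaw": [0, 0, 0]
}}

```text
time_s: 10.55
tcp_pos: [0.4776, -0.0961, 0.0811]
ee_rot: [0.568, 0.626, 0.328, -0.421]
ft_force: [-1.7, 1.2, 1.3]
gripper_width: 0.002
```

```bash
python3 - <<'E'
from h import *
rep()
n='side'
if 1:
    p=ctrl.get_image(n); P=ctrl.state()['tcp_pos']; uv=proj(p,[P])[0]; print(n,uv)
    x,y=uv.astype(int); c=p['pixels'][max(0,y-50):y+30,x-50:x+50]
    cv2.imwrite(f'pics/{n}4.png',cv2.resize(c,None,fx=7,fy=7,interpolation=cv2.INTER_CUBIC))
E
```

```text
t 10.55 rail [ 0.01  -0.165] z 0.0811 gpy [ 0.0017 -0.165 ] F [-1.7   1.18  1.33] jaw 0.0
side [387.06964084 216.75235312]
```

View pics/side4.png

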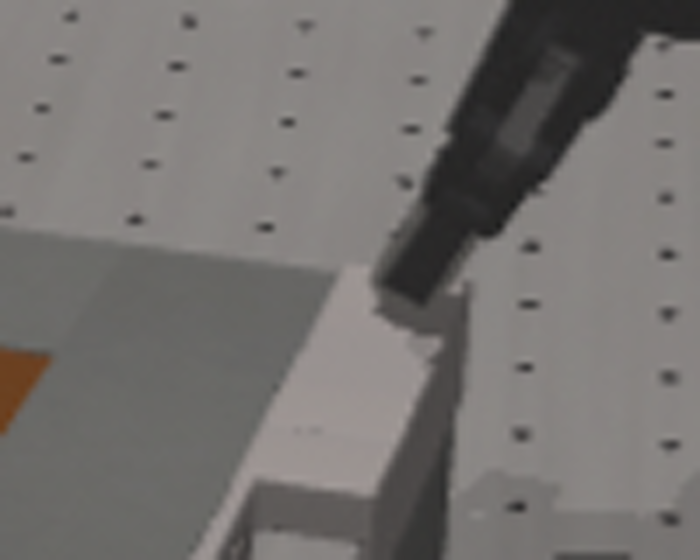

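Contact: the force rose to 1–2 N. One small press more, then I run along the rail.

Emit:
{"name": "carry_out", "arguments": {
  "angular": [
    [0, 0, 0],
    [0, 0, 0]
  ],
  "xyz": [
    [0.0007, -0.0003, 0],
    [0, 0, 0]
  ],
  "jaw": [0, 0]
}}

```text
time_s: 10.8
tcp_pos: [0.4779, -0.0962, 0.0809]
ee_rot: [0.568, 0.626, 0.328, -0.421]
ft_force: [-2.8, 1.4, 5.7]
gripper_width: 0.003
```

Emit:
{"name": "carry_out", "arguments": {
  "angular": [
    [0, 0, 0],
    [0, 0, 0],
    [0, 0, 0]
  ],
  "xyz": [
    [0, 0, -0.004],
    [0, 0, -0.004],
    [0, 0, -0.004]
  ],
  "jaw": [0, 0, 0]
}}

```text
time_s: 11.1
tcp_pos: [0.4801, -0.0845, 0.081]
ee_rot: [0.569, 0.626, 0.327, -0.421]
ft_force: [-0.2, -2.2, 4.2]
gripper_width: 0.001
```

```bash
python3 -c "
from h import *
rep()"
```

```text
t 11.1 rail [ 0.0108 -0.1532] z 0.081 gpy [ 0.0025 -0.1531] F [-0.23 -2.22  4.17] jaw 0.0
```

Emit:
{"name": "carry_out", "arguments": {
  "angular": [
    [0, 0, 0],
    [0, 0, 0],
    [0, 0, 0],
    [0, 0, 0],
    [0, 0, 0]
  ],
  "xyz": [
    [0, 0, -0.006],
    [0, 0, -0.006],
    [0, 0, -0.006],
    [0, 0, -0.006],
    [0, 0, -0.006]
  ],
  "jaw": [0, 0, 0, 0, 0]
}}

```text
time_s: 11.6
tcp_pos: [0.4848, -0.0545, 0.081]
ee_rot: [0.569, 0.626, 0.327, -0.421]
ft_force: [-0.9, -3.9, 4.7]
gripper_width: 0.001
```

Emit:
{"name": "carry_out", "arguments": {
  "angular": [
    [0, 0, 0],
    [0, 0, 0],
    [0, 0, 0],
    [0, 0, 0],
    [0, 0, 0],
    [0, 0, 0],
    [0, 0, 0]
  ],
  "xyz": [
    [0, 0, -0.005],
    [0, 0, -0.004],
    [0, 0, -0.004],
    [0, 0, -0.004],
    [0, 0, -0.004],
    [0, 0, -0.004],
    [0, 0, -0.004]
  ],
  "jaw": [0, 0, 0, 0, 0, 0, 0]
}}

```text
time_s: 12.3
tcp_pos: [0.4893, -0.0258, 0.081]
ee_rot: [0.569, 0.626, 0.327, -0.421]
ft_force: [-0.2, -4.0, 5.2]
gripper_width: 0.002
```

```bash
python3 - <<'E'
from h import *
rep()
for n in('side','top'):
    p=ctrl.get_image(n); P=ctrl.state()['tcp_pos']; uv=proj(p,[P])[0]; print(n,uv)
    x,y=uv.astype(int); c=p['pixels'][max(0,y-50):y+50,x-70:x+70]
    cv2.imwrite(f'pics/{n}5.png',cv2.resize(c,None,fx=5,fy=5,interpolation=cv2.INTER_CUBIC))
E
```

```text
t 12.3 rail [ 0.0108 -0.0938] z 0.081 gpy [ 0.0025 -0.0938] F [-0.18 -4.02  5.25] jaw 0.0
side [379.20290218 232.07415195]
top [368.31681719 296.07396311]
```

View pics/side5.png

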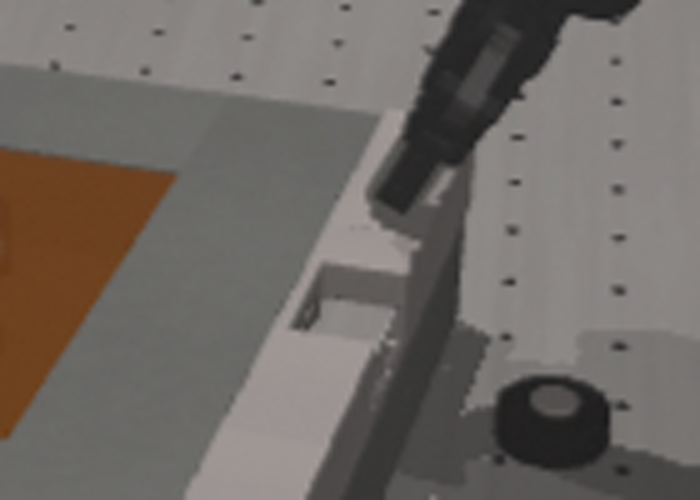

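View pics/top5.png

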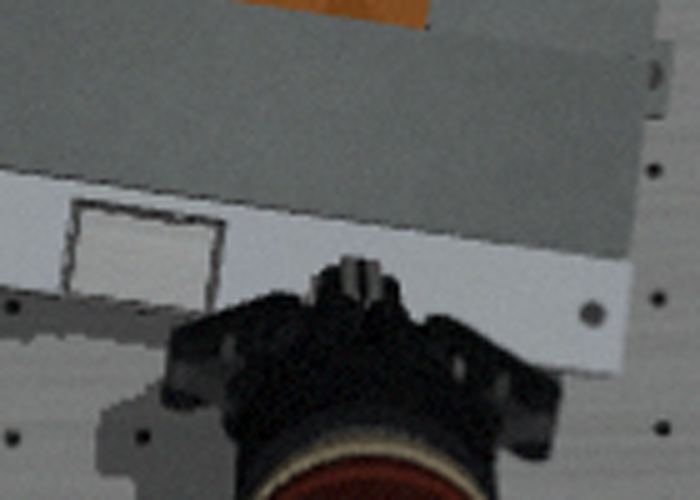

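Contact is steady at about 5 N in the 90–115 mm band. The notch lies ahead at top crop (145,255). I continue along the rail until the force drops.

Emit:
{"name": "carry_out", "arguments": {
  "angular": [
    [0, 0, 0],
    [0, 0, 0],
    [0, 0, 0],
    [0, 0, 0],
    [0, 0, 0],
    [0, 0, 0]
  ],
  "xyz": [
    [0, 0, -0.006],
    [0, 0, -0.006],
    [0, 0, -0.006],
    [0, 0, -0.006],
    [0, 0, -0.006],
    [0, 0, -0.006]
  ],
  "jaw": [0, 0, 0, 0, 0, 0]
}}

```text
time_s: 13.0
tcp_pos: [0.4947, 0.0099, 0.0808]
ee_rot: [0.569, 0.626, 0.327, -0.421]
ft_force: [-0.8, -3.4, 6.0]
gripper_width: -0.003
```

Emit:
{"name": "carry_out", "arguments": {
  "angular": [
    [0, 0, 0],
    [0, 0, 0]
  ],
  "xyz": [
    [0, 0, -0.006],
    [0, 0, -0.006]
  ],
  "jaw": [0, 0]
}}

```text
time_s: 13.2
tcp_pos: [0.4964, 0.0218, 0.0807]
ee_rot: [0.569, 0.626, 0.328, -0.421]
ft_force: [-1.4, -2.8, 5.5]
gripper_width: -0.002
```

Emit:
{"name": "carry_out", "arguments": {
  "angular": [
    [0, 0, 0],
    [0, 0, 0]
  ],
  "xyz": [
    [0, 0, -0.006],
    [0, 0, -0.004]
  ],
  "jaw": [0, 0]
}}

```text
time_s: 13.4
tcp_pos: [0.4964, 0.0325, 0.0786]
ee_rot: [0.567, 0.626, 0.329, -0.422]
ft_force: [0.1, 0.0, -0.1]
gripper_width: 0.001
```

Emit:
{"name": "carry_out", "arguments": {
  "angular": [
    [0, 0, 0],
    [0, 0, 0],
    [0, 0, 0]
  ],
  "xyz": [
    [0, 0, -0.005],
    [0, 0, -0.005],
    [0, 0, 0]
  ],
  "jaw": [0, 0, 0]
}}

```text
time_s: 13.7
tcp_pos: [0.4985, 0.042, 0.0791]
ee_rot: [0.568, 0.626, 0.329, -0.422]
ft_force: [-0.0, -0.7, 0.5]
gripper_width: -0.002
```

```bash
python3 - <<'E'
from h import *
rep()
for n in('side','top'):
    p=ctrl.get_image(n); P=ctrl.state()['tcp_pos']; uv=proj(p,[P])[0]; print(n,uv)
    x,y=uv.astype(int); c=p['pixels'][max(0,y-50):y+50,x-70:x+70]
    cv2.imwrite(f'pics/{n}6.png',cv2.resize(c,None,fx=5,fy=5,interpolation=cv2.INTER_CUBIC))
E
```

```text
t 13.7 rail [ 0.0095 -0.0253] z 0.0791 gpy [ 0.0013 -0.0253] F [-0.03 -0.66  0.5 ] jaw -0.0
side [371.80381187 248.98577396]
top [330.45659424 291.21294316]
```

View pics/side6.png

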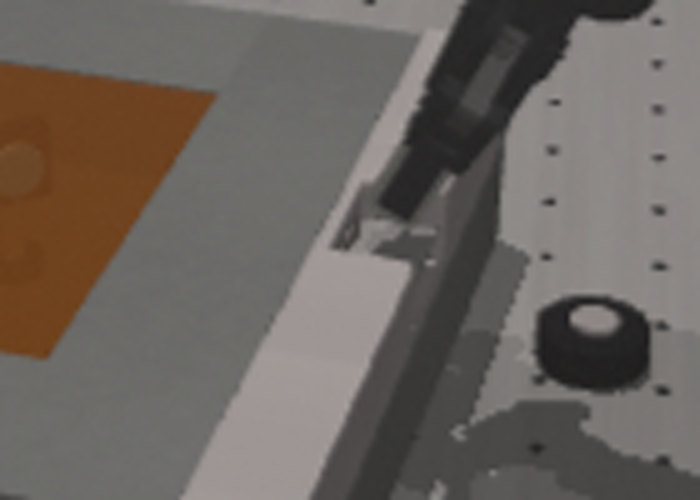

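View pics/top6.png

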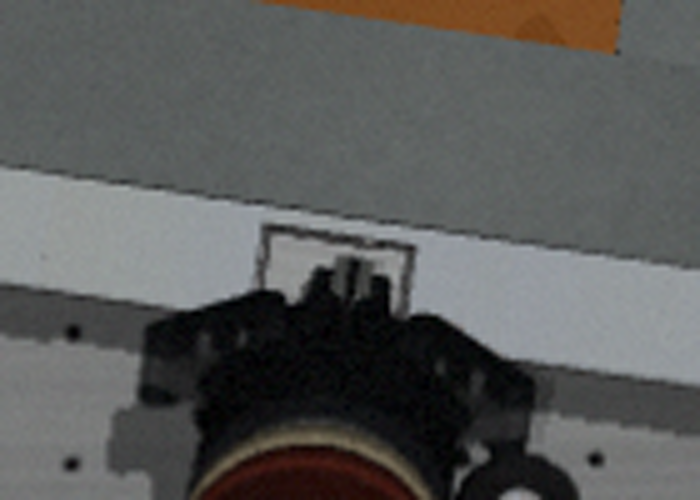

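The force fell from 5.5 N to 0 at the notch, and the pictures agree. The tip needs about 5 mm more to the middle, then it goes down to the catch.

Emit:
{"name": "carry_out", "arguments": {
  "angular": [
    [0, 0, 0],
    [0, 0, 0],
    [0, 0, 0],
    [0, 0, 0],
    [0, 0, 0],
    [0, 0, 0]
  ],
  "xyz": [
    [0, 0, -0.005],
    [0.0027, -0.0013, 0],
    [0.0027, -0.0013, 0],
    [0.0027, -0.0013, 0],
    [0.0009, -0.0004, 0],
    [0, 0, 0]
  ],
  "jaw": [0, 0, 0, 0, 0, 0]
}}

```text
time_s: 14.4
tcp_pos: [0.4996, 0.0461, 0.0695]
ee_rot: [0.568, 0.626, 0.328, -0.422]
ft_force: [-0.6, -0.0, -0.0]
gripper_width: 0.002
```

Emit:
{"name": "carry_out", "arguments": {
  "angular": [
    [0, 0, 0],
    [0, 0, 0],
    [0, 0, 0]
  ],
  "xyz": [
    [0.0009, -0.0004, 0],
    [0.0009, -0.0004, 0],
    [0, 0, 0]
  ],
  "jaw": [0, 0, 0]
}}

```text
time_s: 14.7
tcp_pos: [0.4999, 0.0462, 0.0679]
ee_rot: [0.568, 0.626, 0.328, -0.422]
ft_force: [-0.2, -0.6, 0.5]
gripper_width: -0.0
```

Emit:
{"name": "carry_out", "arguments": {
  "angular": [
    [0, 0, 0],
    [0, 0, 0],
    [0, 0, 0]
  ],
  "xyz": [
    [0.0009, -0.0004, 0],
    [0.0009, -0.0004, 0],
    [0, 0, 0]
  ],
  "jaw": [0, 0, 0]
}}

```text
time_s: 15.0
tcp_pos: [0.5004, 0.0462, 0.0667]
ee_rot: [0.568, 0.626, 0.328, -0.421]
ft_force: [-2.6, -0.6, 3.8]
gripper_width: 0.002
```

Contact with the catch is at z≈0.067, which is 14 mm below the rail contact as it must be. Now I press.

Emit:
{"name": "carry_out", "arguments": {
  "angular": [
    [0, 0, 0],
    [0, 0, 0],
    [0, 0, 0]
  ],
  "xyz": [
    [0.0013, -0.0006, 0],
    [0.0013, -0.0006, 0],
    [0, 0, 0]
  ],
  "jaw": [0, 0, 0]
}}

```text
time_s: 15.3
tcp_pos: [0.5002, 0.0463, 0.0639]
ee_rot: [0.568, 0.626, 0.328, -0.421]
ft_force: [-6.9, 0.9, 7.6]
gripper_width: -0.001
```

Emit:
{"name": "carry_out", "arguments": {
  "angular": [
    [0, 0, 0],
    [0, 0, 0],
    [0, 0, 0]
  ],
  "xyz": [
    [0.0013, -0.0006, 0],
    [0.0013, -0.0006, 0],
    [0, 0, 0]
  ],
  "jaw": [0, 0, 0]
}}

```text
time_s: 15.6
tcp_pos: [0.5, 0.0464, 0.0615]
ee_rot: [0.568, 0.626, 0.328, -0.422]
ft_force: [-13.8, 1.5, 14.8]
gripper_width: -0.002
```

The backward force suggests the tip touches the notch's back wall, so I check the picture.

Emit:
{"name": "carry_out", "arguments": {
  "angular": [
    [0, 0, 0],
    [0, 0, 0]
  ],
  "xyz": [
    [-0.0013, -0.0027, 0],
    [0, 0, 0]
  ],
  "jaw": [0, 0]
}}

```text
time_s: 15.8
tcp_pos: [0.498, 0.0467, 0.0614]
ee_rot: [0.568, 0.627, 0.327, -0.421]
ft_force: [-0.3, 1.2, 3.1]
gripper_width: 0.005
```

```bash
python3 - <<'E'
from h import *
rep()
n='side'
p=ctrl.get_image(n); cv2.imwrite('pics/side7.png',cv2.resize(p['pixels'][150:350,200:440],None,fx=3,fy=3,interpolation=cv2.INTER_CUBIC))
E
```

```text
t 15.8 rail [ 0.0083 -0.0208] z 0.0614 gpy [-0.     -0.0208] F [-0.26  1.18  3.05] jaw 0.01
```

View pics/side7.png

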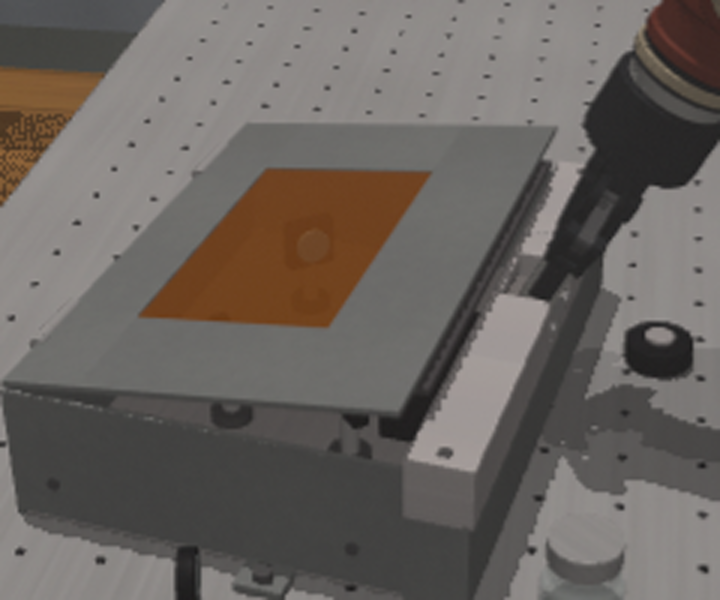

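The lid is rising: its front edge lies about (400,410) to (550,130) in the crop, with no finger in the way. I withdraw along the tool axis, back and up.

Emit:
{"name": "carry_out", "arguments": {
  "angular": [
    [0, 0, 0],
    [0, 0, 0],
    [0, 0, 0],
    [0, 0, 0],
    [0, 0, 0],
    [0, 0, 0],
    [0, 0, 0]
  ],
  "xyz": [
    [-0.006, -0.001, 0],
    [-0.01, 0, 0],
    [-0.02, 0, 0],
    [-0.03, 0, 0],
    [-0.03, 0, 0],
    [-0.03, 0, 0],
    [0, 0, 0]
  ],
  "jaw": [0, 0, 0, 0, 0, 0, 0]
}}

```text
time_s: 16.55
tcp_pos: [0.4432, 0.0556, 0.178]
ee_rot: [0.569, 0.628, 0.326, -0.419]
ft_force: [0.7, -0.2, -0.1]
gripper_width: -0.001
```

Emit:
{"name": "carry_out", "arguments": {
  "angular": [
    [0, 0, 0],
    [0, 0, 0],
    [0, 0, 0],
    [0, 0, 0],
    [0, 0, 0],
    [0, 0, 0],
    [0, 0, 0],
    [0, 0, 0]
  ],
  "xyz": [
    [0, 0, 0.03],
    [0, 0, 0.03],
    [0, 0, 0.03],
    [0, 0, 0.03],
    [0, 0, 0.03],
    [0, 0, 0.03],
    [0, 0, 0.03],
    [0, 0, 0]
  ],
  "jaw": [0, 0, 0, 0, 0, 0, 0, 0]
}}

```text
time_s: 17.35
tcp_pos: [0.408, -0.1549, 0.1714]
ee_rot: [0.566, 0.627, 0.327, -0.424]
ft_force: [-0.0, 0.3, -0.8]
gripper_width: -0.0
```

Emit:
{"name": "carry_out", "arguments": {
  "angular": [
    [0, 0, 0],
    [0, 0, 0],
    [0, 0, 0],
    [0, 0, 0],
    [0, 0, 0],
    [0, 0, 0],
    [0, 0, 0],
    [0, 0, 0]
  ],
  "xyz": [
    [0, 0, 0],
    [0, 0, 0],
    [0, 0, 0],
    [0, 0, 0],
    [0, 0, 0],
    [0, 0, 0],
    [0, 0, 0],
    [0, 0, 0]
  ],
  "jaw": [0, 0, 0, 0, 0, 0, 0, 0]
}}

```text
time_s: 18.15
tcp_pos: [0.4095, -0.152, 0.1735]
ee_rot: [0.568, 0.626, 0.328, -0.421]
ft_force: [0.5, -0.1, -0.1]
gripper_width: -0.003
```

Emit:
{"name": "carry_out", "arguments": {
  "angular": [
    [0, 0, 0],
    [0, 0, 0],
    [0, 0, 0],
    [0, 0, 0],
    [0, 0, 0],
    [0, 0, 0],
    [0, 0, 0],
    [0, 0, 0]
  ],
  "xyz": [
    [0, 0, 0],
    [0, 0, 0],
    [0, 0, 0],
    [0, 0, 0],
    [0, 0, 0],
    [0, 0, 0],
    [0, 0, 0],
    [0, 0, 0]
  ],
  "jaw": [0, 0, 0, 0, 0, 0, 0, 0]
}}

```text
time_s: 18.95
tcp_pos: [0.4095, -0.1521, 0.1734]
ee_rot: [0.568, 0.626, 0.328, -0.422]
ft_force: [0.2, 0.5, 0.6]
gripper_width: -0.002
```

Emit:
{"name": "carry_out", "arguments": {
  "angular": [
    [0, 0, 0],
    [0, 0, 0],
    [0, 0, 0],
    [0, 0, 0],
    [0, 0, 0],
    [0, 0, 0],
    [0, 0, 0],
    [0, 0, 0]
  ],
  "xyz": [
    [0, 0, 0],
    [0, 0, 0],
    [0, 0, 0],
    [0, 0, 0],
    [0, 0, 0],
    [0, 0, 0],
    [0, 0, 0],
    [0, 0, 0]
  ],
  "jaw": [0, 0, 0, 0, 0, 0, 0, 0]
}}

```text
time_s: 19.75
tcp_pos: [0.4095, -0.1521, 0.1734]
ee_rot: [0.568, 0.626, 0.328, -0.422]
ft_force: [0.0, -0.5, 0.1]
gripper_width: 0.001
```

Emit:
{"name": "carry_out", "arguments": {
  "angular": [
    [0, 0, 0],
    [0, 0, 0],
    [0, 0, 0],
    [0, 0, 0],
    [0, 0, 0],
    [0, 0, 0],
    [0, 0, 0],
    [0, 0, 0]
  ],
  "xyz": [
    [0, 0, 0],
    [0, 0, 0],
    [0, 0, 0],
    [0, 0, 0],
    [0, 0, 0],
    [0, 0, 0],
    [0, 0, 0],
    [0, 0, 0]
  ],
  "jaw": [0, 0, 0, 0, 0, 0, 0, 0]
}}

```text
time_s: 20.55
tcp_pos: [0.4095, -0.1521, 0.1734]
ee_rot: [0.568, 0.626, 0.328, -0.422]
ft_force: [-0.4, -0.2, -0.1]
gripper_width: 0.003
```

```bash
python3 - <<'E'
from h import *
rep()
for n in('top','side'):
    p=ctrl.get_image(n); cv2.imwrite(f'pics/{n}8.png',p['pixels'])
    for t in['lens_post','screw_jar','driver','sensor_puck']: print(n,t,[(r['xy'],r['conf']) for r in ctrl.find_in(t,p)][:2])
E
```

```text
t 20.55 rail [-0.0487 -0.2308] z 0.1734 gpy [-0.057  -0.2308] F [-0.37 -0.23 -0.08] jaw 0.0
top lens_post [([182.8, 217.1], 0.56)]
top screw_jar [([224.0, 323.6], 0.87)]
top driver [([469.3, 283.6], 0.78)]
top sensor_puck [([364.3, 344.4], 0.91)]
side lens_post [([262.9, 360.0], 0.62)]
side screw_jar [([395.8, 338.8], 0.55), ([379.7, 245.4], 0.29)]
side driver []
side sensor_puck [([421.4, 267.7], 0.87)]
```

View pics/side8.png

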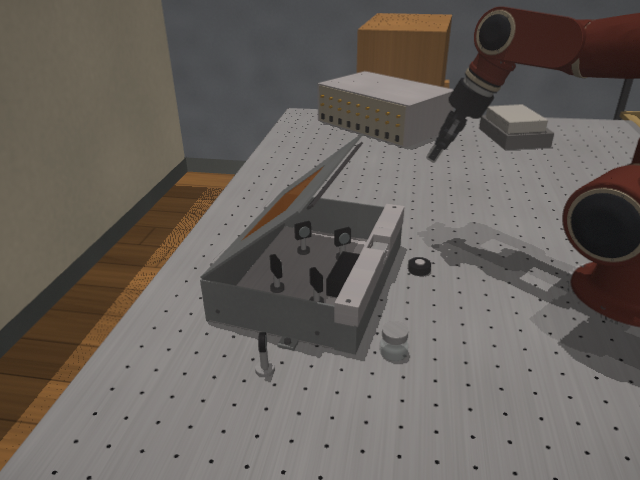

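View pics/top8.png

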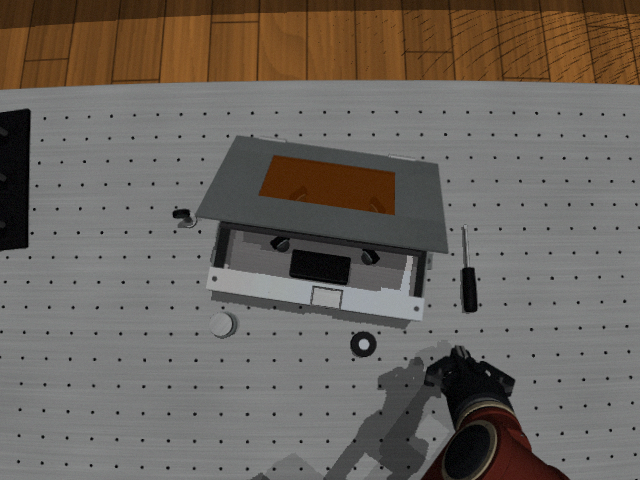

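The lid stands open: its front edge runs (197,217)–(447,251) in the top view. The bystanders are where they were. I wait about 1.6 s to confirm it is still and measure the angle.

Emit:
{"name": "carry_out", "arguments": {
  "angular": [
    [0, 0, 0],
    [0, 0, 0],
    [0, 0, 0],
    [0, 0, 0],
    [0, 0, 0],
    [0, 0, 0],
    [0, 0, 0],
    [0, 0, 0]
  ],
  "xyz": [
    [0, 0, 0],
    [0, 0, 0],
    [0, 0, 0],
    [0, 0, 0],
    [0, 0, 0],
    [0, 0, 0],
    [0, 0, 0],
    [0, 0, 0]
  ],
  "jaw": [0, 0, 0, 0, 0, 0, 0, 0]
}}

```text
time_s: 21.85
tcp_pos: [0.4095, -0.1521, 0.1734]
ee_rot: [0.568, 0.626, 0.328, -0.422]
ft_force: [-1.0, 0.3, 0.1]
gripper_width: -0.001
```

Emit:
{"name": "carry_out", "arguments": {
  "angular": [
    [0, 0, 0],
    [0, 0, 0],
    [0, 0, 0],
    [0, 0, 0],
    [0, 0, 0],
    [0, 0, 0],
    [0, 0, 0],
    [0, 0, 0]
  ],
  "xyz": [
    [0, 0, 0],
    [0, 0, 0],
    [0, 0, 0],
    [0, 0, 0],
    [0, 0, 0],
    [0, 0, 0],
    [0, 0, 0],
    [0, 0, 0]
  ],
  "jaw": [0, 0, 0, 0, 0, 0, 0, 0]
}}

```text
time_s: 22.65
tcp_pos: [0.4095, -0.1521, 0.1734]
ee_rot: [0.568, 0.626, 0.328, -0.422]
ft_force: [0.8, -0.4, 0.3]
gripper_width: 0.002
```

```bash
python3 - <<'E'
from h import *
rep()
p=ctrl.get_image('top'); q=cv2.imread('pics/top8.png'); d=cv2.absdiff(p['pixels'],q).max(2)[100:330,180:460]; print('changed px',(d>40).sum())
s=ctrl.get_image('side'); d=cv2.absdiff(s['pixels'],cv2.imread('pics/side8.png')).max(2)[120:330,190:410]; print((d>40).sum())
for a in(.5,.6,.65,.7):
    M=[(.268-.247*np.cos(a),y,.097+.247*np.sin(a)) for y in(.19,-.19)]; print(a,proj(p,W(O,M)).round(0).tolist(),proj(s,W(O,M)).round(0).tolist())
E
```

```text
t 22.65 rail [-0.0487 -0.2308] z 0.1734 gpy [-0.0569 -0.2308] F [ 0.76 -0.37  0.26] jaw 0.0
changed px 0
0
0.5 [[196.0, 238.0], [442.0, 274.0]] [[315.0, 238.0], [374.0, 152.0]]
0.6 [[195.0, 228.0], [446.0, 264.0]] [[307.0, 225.0], [368.0, 142.0]]
0.65 [[194.0, 222.0], [448.0, 258.0]] [[302.0, 218.0], [365.0, 137.0]]
0.7 [[193.0, 215.0], [450.0, 252.0]] [[297.0, 212.0], [362.0, 132.0]]
```

The lid is still, and the edge fits 0.7 rad. I hand the job in.

```bash
python3 -c "
from rig import ctrl
print(ctrl.finish_job())"
```

```text
the job is handed in; nothing more can be done
None
```

The enclosure is open and the job is handed in; no verdict was reported.

**What I did:** I shut the gripper and tilted it back towards the robot. I touched the rail near its -y end and ran along it at about 4–6 N. At the notch (middle about y = -21 mm) the force fell to 0. I pressed the catch about 5.5 mm until the lid rose by itself, then drew the hand back and well aside.

**Last checks (about 22.7 s):**
- **Lid:** its front edge in the top picture fits about 0.70 rad, and no pixels changed between pictures about 2 s apart, so it is still.
- **Bystanders:** the network finds the lens post, jar, driver and puck within about 2 px of their first places in the top view. In the side view the puck's report was about 4 px off and the driver was not found.
- **Contact:** the wrist force reads only noise, and the hand is clear of everything. The catch angle was not measured; the hand has let it go.

**What disagreed:**
- **Tip position:** the fingertip touched with the reported TCP about 24 mm lower than expected. I therefore went by touch and pictures instead of the reported height.
- **Back wall:** while pressing, the force briefly reached about 20 N, half of it backwards, probably the tip against the notch's back wall. I eased it by moving back 3 mm.

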